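# Unstack the cups onto their saucers

## Robot

A 7-joint arm with a two-finger parallel gripper is mounted at the origin on the work surface. World frame = base frame: x ahead of the robot, y to its left, z up, the work surface at z = 0. Lengths are in mm, angles in rad, forces in N, time in s.
With the tool pointing down it reaches from about 425 to 875 mm from the base axis. Payload 9.9 kg.
Tool frame: the origin (TCP) lies between the finger pads; the fingertips stand 22 mm ahead of it and the grasp point (between the pads) lies 3 mm ahead of it; z points along the fingers, y is the line along which they close (so a half turn about z gives the same grasp; the last joint's range is limited). The gripper opens to 85 mm and grips with 20 to 120 N. Pads are 22 mm wide; open, the fingers measure 114 mm over their backs; the gripper's body (76 mm by 85 mm) begins 54 mm behind the grasp point. The pads swing forward as they close: fully open they stand 13 mm farther back than shut.
Start: joints at [1.148, 0.576, 0.025, 1.437, -0.015, 1.129, -0.057], TCP at [224.345, -636.631, 253.289] pointing down, gripper open.
Joint ranges: [-2.76, 2.76], [-0.34, 2.15], [-1.52, 1.57], [0.19, 2.46], [-1.09, 4.23], [0.17, 1.99], [-2.82, 2.82]. Speed limits (rad/s): [2.22, 2.22, 3.01, 3.01, 3.14, 3.14, 3.14].

## Interface

Orientations are given as [roll, pitch, yaw] about the fixed x, y, z axes, in that order (R = Rz(yaw) Ry(pitch) Rx(roll)).
In Python, from rig import sensors, cams, order gives the robot as it stands.
- The arm moves only by the shell command python3 -m crank 'ROWS' [FORCE]. ROWS is JSON, a list that holds one entry, the list of rows, each a list of 7 numbers: the finger opening in m, from 0 to 0.0854, then the shift along the tool's x, y, z in m, then the turn, a rotation vector about the tool's x, y, z in rad. In form: [[[claw, tx, ty, tz, ax, ay, az], ...]]. A call has 1 to 8 rows; each row shifts and turns the commanded pose from where the row before left it, along the tool's axes as they then stand; what a row does not reach is not made up. A row lasts 1/8 s, in which the tool goes at most 62.5 mm and 10.7 degrees, less where a joint would pass 70% of its speed; a pose out of reach is approached as far as the arm can. A call with a gripper value outside its range is refused whole. The fingers move at their own pace and stop on an object; FORCE is the grip in N (left out, the last holds). Time passes only in rows, so rows that do not move let the fingers close. It gives the time, the measured TCP pose, the force, the opening and the grip force at its end, in the units of the state.
- sensors.sense(): the state, without advancing time (a new reading comes with each control period).
- cams.get_image(name): name is "scene" or "top"; returns the picture (384x512x3 uint8, blue, green, red); there is no depth.
- cams.camera_model(name): a dict with "camera_matrix" (3x3 intrinsics, pixels), "R" (3x3) and "t" (3): a world point X has camera coordinates R X + t. Camera axes: x right, y down, z forward; pixel columns grow to the right and rows downward; lengths in mm; the calibration is good to about 2 mm. A picture is of the moment at which its call begins. camera_model takes no time and is no camera call.
- order.finish_job(): hands the job in; it is judged then, once.
The state is a dict: "time": time; "q": joint angles; "qvel": joint speeds; "joint_torque": joint torques, N m; "tcp_pos": TCP position; "ee_rot": TCP orientation; "contact_force": force on the tool from outside, world axes, zero at the start; "ft_torque": the same for the moment, N m; "grip_width": finger opening in mm; "grip_force": force on a finger pad.
Only numpy, scipy, OpenCV 4.12 (cv2) and the standard library are available. Lean on these libraries where they do the work, as an engineer would, in place of code of your own. Each camera call takes 0.05 s, during which the arm holds its last target. There are 200 camera calls.

## Task

Three stacked cups have come out of the glass washer and the saucers for the order are laid out on the bar. Take the stack apart from the top down and stand each cup upright in the well of the saucer of its own size (smallest cup on the smallest saucer, and so on), every handle pointing to the right as seen from the robot. Set the cups down gently, don't drop them, and leave the milk jug where it stands.

Things in the scene. Friction and masses are not known exactly. Their poses are not given: they have to be found in the camera images.
- cup_small_mid (a point): Smallest of three white straight-sided porcelain cups: 50 mm wide, 56 high, foot 42 wide and 5 high. At the start on top, its foot 5 mm deep in the medium cup. Point: on the axis, half-way up (28 above the underside). z up, x towards the handle: a loop 8 thick, 14 to 49 above the underside, reaching 49 from the axis. Grip across the upper half, fingers either side of the handle. About 160 g
- cup_medium_mid (a point): Middle-sized of three white straight-sided porcelain cups: 58 mm wide, 66 high, foot 50 wide and 5 high. At the start amid the stack, foot 5 mm deep in the large cup. Point: on the axis, half-way up (33 above the underside). z up, x towards the handle: a loop 8 thick, 14 to 59 above the underside, reaching 53 from the axis. Grip across the upper half, fingers either side of the handle. About 230 g
- cup_large_mid (a point): Largest of three white straight-sided porcelain cups: 66 mm wide, 78 high, foot 58 wide and 5 high. At the start at the bottom, on the counter. Point: on the axis, half-way up (39 above the underside). z up, x towards the handle: a loop 8 thick, 14 to 71 above the underside, reaching 57 from the axis. Grip across the upper half, fingers either side of the handle. About 320 g
- cup_small_handle (a point): The outermost bar of the small cup's handle: 45 mm from the cup's axis, half-way up the cup. The direction from the cup's centre to this point is the way its handle points.
- cup_medium_handle (a point): The outermost bar of the medium cup's handle: 49 mm from the cup's axis, half-way up the cup. The direction from the cup's centre to this point is the way its handle points.
- cup_large_handle (a point): The outermost bar of the large cup's handle: 53 mm from the cup's axis, half-way up the cup. The direction from the cup's centre to this point is the way its handle points.
- saucer_small_well (a point): The smallest of three round white saucers lying singly, loose, on the counter (not the pile at its far edge): 104 mm across, rim 16 mm above the counter. This point is the middle of the floor of its flat round well (55 mm wide, 3 mm deep), 6 mm above the counter. z is up. It belongs to the small cup, whose foot stands in the well.
- saucer_medium_well (a point): The middle-sized of three round white saucers lying singly, loose, on the counter (not the pile at its far edge): 122 mm across, rim 16 mm above the counter. This point is the middle of the floor of its flat round well (63 mm wide, 3 mm deep), 6 mm above the counter. z is up. It belongs to the medium cup, whose foot stands in the well.
- saucer_large_well (a point): The largest of three round white saucers lying singly, loose, on the counter (not the pile at its far edge): 140 mm across, rim 16 mm above the counter. This point is the middle of the floor of its flat round well (71 mm wide, 3 mm deep), 6 mm above the counter. z is up. It belongs to the large cup, whose foot stands in the well.
- milk_jug_mid (a point): A bystander: a bellied steel milk jug, 80 mm across at the foot, 95 mm high, with a handle loop reaching 68 mm from its axis, standing on the counter among the saucers; this point is its centre, half-way up. Not to be moved.
Mind the look-alikes: they are no part of the job. Leave any green, red or yellow look-alike of the part that bears saucer_medium_well alone.

How it is judged:
By the outcome, as a careful person would: the job done as asked, in the order asked, and still so for the second after the job is handed in, with the robot touching nothing.
It also fails if it takes over 112 s, if anything falls off the work surface, if the arm or the gripper's body presses on something with over 40 N, if the wrist force passes 120 N, or if a joint passes its speed limit or range.

## Working session

There is one attempt and no reset: what is moved stays moved. The work goes in short steps, Python scripts to look and compute and a shell command to move; the robot and the scene stay as the last step left them, time stands still between calls to the robot, and variables do not carry over. Pictures are saved under pics/ and viewed, at most 14 in all, crops included, and the job is handed in when it is done.

```bash
ls; mkdir -p pics; python3 - <<'E'
from rig import sensors,cams
import cv2,numpy as np
for n in("scene","top"):
    cv2.imwrite(f"pics/{n}0.png",cams.get_image(n)); m=cams.camera_model(n); print(n,np.round(m["camera_matrix"],1).tolist(),np.round(m["R"],3).tolist(),np.round(m["t"]).tolist())
s=sensors.sense(); print(s["time"],s["tcp_pos"],s["ee_rot"],s["grip_width"])
E
```

```text
pics
scene [[487.6, 0.0, 255.9], [0.0, 487.6, 188.3], [0.0, 0.0, 1.0]] [[0.229, 0.973, 0.02], [0.736, -0.159, -0.658], [-0.637, 0.165, -0.753]] [-86.0, -297.0, 1656.0]
top [[391.0, 0.0, 253.7], [0.0, 391.0, 193.6], [0.0, 0.0, 1.0]] [[0.039, -0.999, -0.003], [-0.978, -0.037, -0.203], [0.203, 0.011, -0.979]] [-73.0, 539.0, 916.0]
0.1 [ 224.21077114 -636.26481956  252.55335229] [-3.14010110e+00  1.04456739e-04  3.38832080e-01] 85.05347129931559
```

View pics/scene0.png

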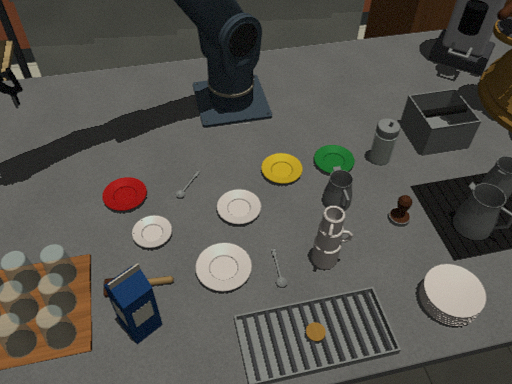

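View pics/top0.png

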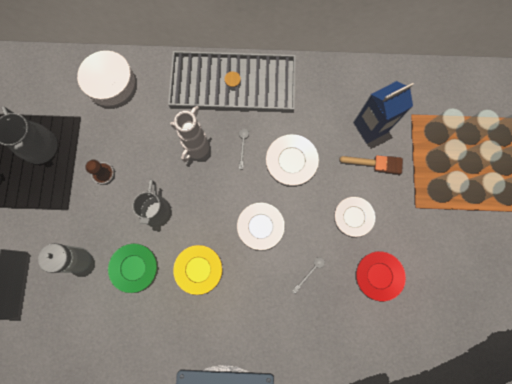

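Scene view: the stack is at about (328,240), jug just behind it at (340,188), and the white saucers at (152,232), (239,208), (224,267). Top view: the stack leans up-left around (190,130), and the saucers are at (355,217), (261,227), (292,160).

```bash
cat > h.py <<'E'
import cv2,numpy as np
from rig import sensors,cams
def ray(n,u,v,z):
    m=cams.camera_model(n);K,R,t=[np.array(m[k],float) for k in("camera_matrix","R","t")]
    d=R.T@np.linalg.solve(K,[u,v,1]);c=-R.T@t
    return c+d*(z-c[2])/d[2]
def proj(n,X):
    m=cams.camera_model(n);K,R,t=[np.array(m[k],float) for k in("camera_matrix","R","t")]
    p=K@(R@np.array(X,float)+t);return p[:2]/p[2]
def crop(n,u0,v0,w,h,s,f):
    im=cams.get_image(n);cv2.imwrite(f,cv2.resize(im[v0:v0+h,u0:u0+w],None,fx=s,fy=s,interpolation=cv2.INTER_CUBIC));return im
E
python3 - <<'E'
from h import *
a=crop("top",140,85,80,80,7,"pics/t1.png");b=crop("scene",295,155,75,120,5,"pics/s1.png")
for n,im,P in(("top",a,[(355,217),(261,227),(292,160)]),("scene",b,[(152,232),(239,208),(224,267)])):
    m=(im.min(2)>120).astype(np.uint8)
    c,_=cv2.findContours(m,cv2.RETR_EXTERNAL,cv2.CHAIN_APPROX_NONE)
    for p in P:
        for k in c:
            if len(k)>40 and cv2.pointPolygonTest(k,p,False)>0:
                w=np.array([ray(n,*q,14)[:2] for q in k[:,0]],np.float32); (x,y),r=cv2.minEnclosingCircle(w); print(n,p,np.round([x,y,2*r]), w.mean(0).round())
E
```

```text
top (355, 217) [ 627.  -36. 1581.] [507.   3.]Traceback (most recent call last):
  File "<stdin>", line 9, in <module>
  File "h.py", line 4, in ray
    m=cams.camera_model(n);K,R,t=[np.array(m[k],float) for k in("camera_matrix","R","t")]
ValueError: time passes only in moves, steps and waits
```

View pics/t1.png

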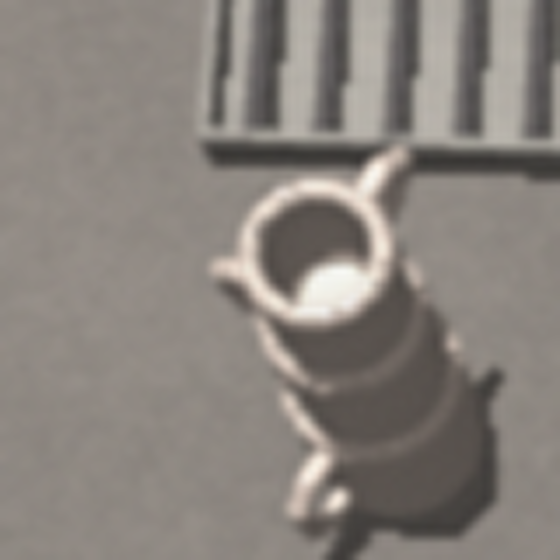

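View pics/s1.png

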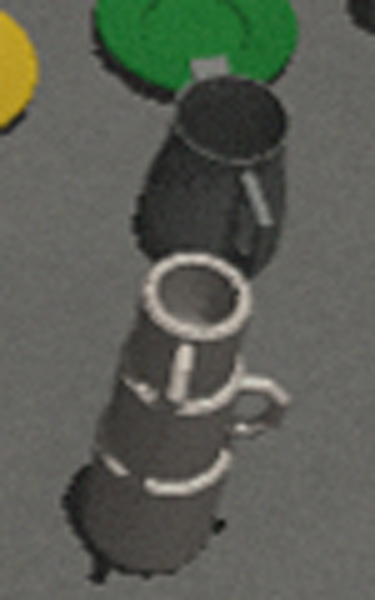

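Top crop: small-cup rim centre at about (185.3,121). The small handle points up-right (tip at 197.5,107), the medium handle left (tip at 171,123), and the large handle down-left (tip at 184,157). In the scene crop the small rim centre is at (334.4,214), with the small handle towards the camera and the medium one to the right.

```bash
python3 - <<'E'
import pickle;from rig import cams
pickle.dump({n:{k:v for k,v in cams.camera_model(n).items()} for n in("scene","top")},open("cam.pkl","wb"))
E
sed -i 's/m=cams.camera_model(n)/m=CM[n]/; 2a import pickle;CM=pickle.load(open("cam.pkl","rb"))' h.py
python3 - <<'E'
from h import *
a=cams.get_image("top");b=cams.get_image("scene")
for n,im,P in(("top",a,[(355,217),(261,227),(292,160)]),("scene",b,[(152,232),(239,208),(224,267)])):
    for p in P:
        q=im[p[1]-40:p[1]+41,p[0]-40:p[0]+41].min(2)
        th,m=cv2.threshold(q,0,255,cv2.THRESH_OTSU)
        c,_=cv2.findContours(m,cv2.RETR_EXTERNAL,cv2.CHAIN_APPROX_NONE)
        k=[k for k in c if cv2.pointPolygonTest(k,(40,40),False)>=0]
        if not k: print("none",p,th);continue
        e=cv2.fitEllipse(cv2.convexHull(k[0])) 
        w=np.array([ray(n,*(r+np.array(p)-40),15)[:2] for r in cv2.convexHull(k[0])[:,0]],np.float32)
        (x,y),r=cv2.minEnclosingCircle(w);print(n,p,round(float(th)),np.round([x,y,2*r]),"ell",ray(n,e[0][0]+p[0]-40,e[0][1]+p[1]-40,15)[:2].round())
print("rim",ray("top",185.3,121,190).round(),ray("scene",334.4,214,190).round())
print("sh",ray("top",197,107.5,181).round(),"mh",ray("top",171.5,123,128).round(),"lh top",ray("top",184.5,157.5,40).round(),ray("top",187,150,68).round(),"mh scene",ray("scene",295+285/5,155+400/5,108).round(),"sh scene",ray("scene",295+182/5,155+370/5,165).round())
print("jug",ray("top",147,200,95).round(),ray("scene",295+230/5,155+115/5,95).round())
E
```

```text
top (355, 217) 174 [ 502. -312.  103.] ell [ 501. -312.]
top (261, 227) 180 [468. -71. 121.] ell [467. -72.]
top (292, 160) 179 [ 648. -149.  139.] ell [ 647. -149.]
scene (152, 232) 128 [ 500. -310.  103.] ell [ 501. -310.]
scene (239, 208) 133 [466. -70. 121.] ell [468. -71.]
scene (224, 267) 134 [ 645. -147.  139.] ell [ 648. -147.]
rim [672. 105. 190.] [676. 108. 190.]
sh [709.  82. 181.] mh [691. 150. 128.] lh top [633. 130.  40.] [644. 120.  68.] mh scene [687. 160. 108.] sh scene [698.  97. 165.]
jug [508. 200.  95.] [496. 204.  95.]
```

```bash
python3 - <<'E'
from h import *
ax=(674,106.5)
def draw(im,n,u0,v0,s,sets):
    for (z0,H,lo,hi,rr,R,ang,col) in sets:
        c,sn=np.cos(np.radians(ang)),np.sin(np.radians(ang))
        P=[(R,z0+lo+4),(rr-4,z0+lo+4),(rr-4,z0+hi-4),(R,z0+hi-4)]
        p=np.array([(proj(n,(ax[0]+r*c,ax[1]+r*sn,z))-[u0,v0])*s+s/2 for r,z in P],np.int32)
        cv2.polylines(im,[p],False,col,1)
        for z in (z0+H,):
            q=np.array([(proj(n,(ax[0]+R*np.cos(t),ax[1]+R*np.sin(t),z))-[u0,v0])*s+s/2 for t in np.linspace(0,6.3,40)],np.int32)
            cv2.polylines(im,[q],True,(0,200,0),1)
B,Rd=(255,0,0),(0,0,255)
S=[(134,56,14,49,49,25,-20,B),(134,56,14,49,49,25,-40,Rd),(73,66,14,59,53,29,65,B),(73,66,14,59,53,29,85,Rd),(0,78,14,71,57,33,140,B),(0,78,14,71,57,33,160,Rd)]
a=cv2.imread("pics/t1.png");draw(a,"top",140,85,7,S)
b=cv2.imread("pics/s1.png");draw(b,"scene",295,155,5,S)
b=b[200:600]; b=cv2.resize(b,None,fx=1,fy=1)
o=np.zeros((560,800,3),np.uint8);o[:,:425]=a[:,100:525];o[:400,425:]=b;cv2.imwrite("pics/ov.png",o)
E
python3 -m crank '[[[0.085,0,0,0,0,0,0]]]'
```

```text
time: 0.42
tcp_pos: [224.4, -636.6, 253.2]
ee_rot: [-3.141, -0.0, 0.339]
contact_force: [0.9, -0.6, 0.1]
grip_width: 84.7
grip_force: 0.0
```

View pics/ov.png

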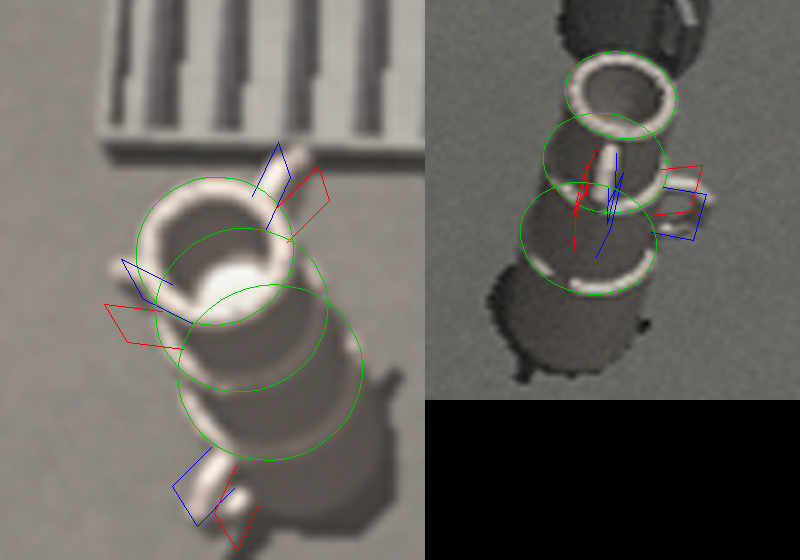

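The overlay gives handle angles of about -25° (small), 68° (medium) and 148° (large), with the stack axis at about (674,106). I'll head for the stack.

```bash
python3 -m crank '[[[0.085,0.02,-0.016,0,0,0,0],[0.085,0.04,-0.033,0,0,0,0],[0.085,0.04,-0.033,0,0,0,0],[0.085,0.04,-0.033,0,0,0,0],[0.085,0.04,-0.033,0,0,0,0],[0.085,0.04,-0.033,0,0,0,0],[0.085,0.04,-0.033,0,0,0,0],[0.085,0.04,-0.033,0,0,0,0]]]' 30
python3 -m crank '[[[0.085,0.04,-0.033,0,0,0,0],[0.085,0.04,-0.033,0,0,0,0],[0.085,0.04,-0.033,0,0,0,0],[0.085,0.04,-0.033,0,0,0,0],[0.085,0.04,-0.033,0,0,0,0],[0.085,0.04,-0.033,0,0,0,0],[0.085,0.03,-0.025,0,0,0,0],[0.085,0.015,-0.012,0,0,0,0]]]'
python3 -m crank '[[[0.085,0,0,0,0,0,-0.17],[0.085,0,0,0,0,0,-0.17],[0.085,0,0,0,0,0,-0.17],[0.085,0,0,0,0,0,-0.17],[0.085,0,0,0,0,0,-0.17],[0.085,0,0,0,0,0,-0.17],[0.085,0,0,0,0,0,-0.17],[0.085,0,0,0,0,0,-0.17]]]'
python3 -m crank '[[[0.085,0,0,0,0,0,-0.17],[0.085,0,0,0,0,0,-0.17],[0.085,0,0,0,0,0,-0.17],[0.085,0,0,0,0,0,-0.17],[0.085,0,0,0,0,0,-0.17],[0.085,0,0,0,0,0,-0.16],[0.085,0,0,0,0,0,0],[0.085,0,0,0,0,0,0]]]'
cat > go.py <<'E'
import sys
from h import *
from scipy.spatial.transform import Rotation as R
s=sensors.sense();M=R.from_euler("xyz",s["ee_rot"])
x,y,z,yaw=map(float,sys.argv[1:5])
d=M.as_matrix().T@(np.array([x,y,z])-s["tcp_pos"])
T=R.from_euler("xyz",[np.pi,0,np.radians(yaw)])
print("t",s["time"],"at",np.round(s["tcp_pos"],1),"yaw",np.degrees(s["ee_rot"][2]).round(1),"shift mm",d.round(1),"rotvec",(M.inv()*T).as_rotvec().round(3),"q",np.round(s["q"],2),"F",np.round(s["contact_force"],1),"w",s["grip_width"],s["grip_force"])
E
python3 go.py 674 106.5 230 155
```

```text
time: 1.42
tcp_pos: [426.0, -302.5, 253.6]
ee_rot: [3.141, -0.0, 0.339]
contact_force: [0.0, 0.5, -0.4]
grip_width: 84.9
grip_force: 0.0
time: 2.42
tcp_pos: [616.6, 14.8, 253.2]
ee_rot: [-3.141, -0.0, 0.342]
contact_force: [-1.1, -0.6, -0.8]
grip_width: 85.1
grip_force: 0.0
time: 3.42
tcp_pos: [615.6, 10.7, 253.3]
ee_rot: [-3.141, 0.001, 1.703]
contact_force: [0.2, 0.7, -0.6]
grip_width: 85.2
grip_force: 0.0
time: 4.42
tcp_pos: [615.8, 11.6, 253.3]
ee_rot: [-3.141, 0.0, 2.704]
contact_force: [-0.4, 0.6, 0.0]
grip_width: 85.3
grip_force: 0.0
t 4.425 at [615.8  11.6 253.3] yaw 154.9 shift mm [-12.5 110.7  23.2] rotvec [-0.     0.    -0.001] q [ 0.35  0.56 -0.72  1.59  0.4   1.15  0.67] F [-0.4  0.6  0. ] w 85.29661609130648 0.0
```

```bash
python3 -m crank '[[[0.085,-0.003,0.025,0,0,0,0],[0.085,-0.004,0.03,0,0,0,0],[0.085,-0.003,0.03,0,0,0,0],[0.085,-0.0025,0.0257,0,0,0,0],[0.085,0,0,0,0,0,0],[0.085,0,0,0,0,0,0]]]'
python3 go.py 674 106.5 179 155
python3 - <<'E'
from h import *
a=crop("top",140,85,80,80,5,"pics/x.png");b=crop("scene",290,150,80,80,5,"pics/y.png")
cv2.imwrite("pics/ab1.png",np.hstack([cv2.imread("pics/x.png"),cv2.imread("pics/y.png")]))
E
```

```text
time: 5.18
tcp_pos: [673.5, 106.8, 253.2]
ee_rot: [-3.141, 0.0, 2.707]
contact_force: [0.6, -0.4, 0.1]
grip_width: 85.1
grip_force: 0.0
t 5.175 at [673.5 106.8 253.2] yaw 155.1 shift mm [-0.6 -0.  74.2] rotvec [-0.001  0.     0.002] q [ 0.15  0.66 -0.7   1.4   0.43  1.24  0.56] F [ 0.6 -0.4  0.1] w 85.10501484608943 0.0
```

View pics/ab1.png

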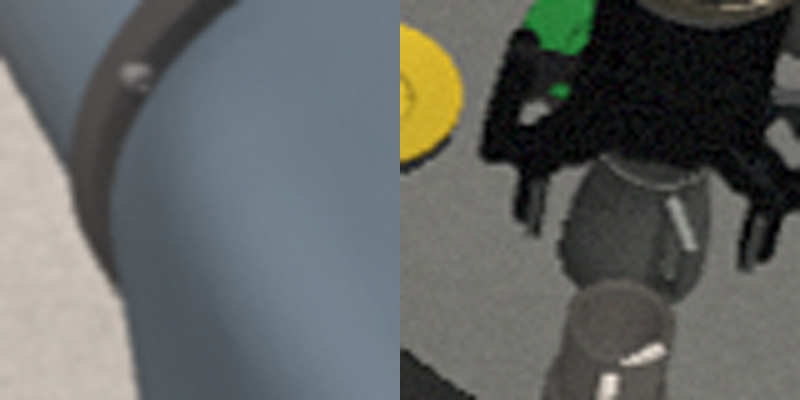

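Top view is blocked by the arm. In the scene view the fingertips straddle the cup at (530,232) and (750,268) in the crop, with the rim centre at (620,318).

```bash
python3 - <<'E'
from h import *
f=lambda p:((p-[290,150])*5+[400,0]).round()
c,s=np.cos(np.radians(65)),np.sin(np.radians(65))
for z in(232,244):
  for r in(-48,48): print(z,r,f(proj("scene",(673.5+r*c,106.8+r*s,z))))
print(f(proj("scene",(674,106.5,190))))
E
```

```text
232 -48 [523. 238.]
232 48 [742. 275.]
244 -48 [526. 221.]
244 48 [747. 258.]
[618. 317.]
```

Projection matches, so I'll descend and grip.

```bash
python3 -m crank '[[[0.085,0,0,0.01,0,0,0],[0.085,0,0,0.02,0,0,0],[0.085,0,0,0.02,0,0,0],[0.085,0,0,0.015,0,0,0],[0.085,0,0,0.009,0,0,0],[0.085,0,0,0,0,0,0]]]'
python3 -m crank '[[[0.04,0,0,0,0,0,0],[0.04,0,0,0,0,0,0],[0.04,0,0,0,0,0,0],[0.04,0,0,0,0,0,0],[0.04,0,0,0,0,0,0],[0.04,0,0,0,0,0,0],[0.04,0,0,0,0,0,0],[0.04,0,0,0,0,0,0]]]' 30
python3 go.py 674 106.5 250 95
```

```text
time: 6.02
tcp_pos: [673.5, 107.5, 178.8]
ee_rot: [-3.141, -0.001, 2.709]
contact_force: [0.4, -0.1, -0.2]
grip_width: 85.1
grip_force: 0.0
time: 7.02
tcp_pos: [674.0, 107.5, 180.1]
ee_rot: [3.141, 0.001, 2.709]
contact_force: [-1.1, -1.9, 5.9]
grip_width: 49.1
grip_force: 31.1
t 7.025 at [674.  107.5 180.1] yaw 155.2 shift mm [ -0.5  -0.9 -69.9] rotvec [1.00e-03 1.00e-03 1.05e+00] q [ 0.14  0.72 -0.67  1.49  0.48  1.1   0.51] F [-1.1 -1.9  5.9] w 49.088283472667996 31.095445052487776
```

```bash
python3 -m crank '[[[0.04,0,0,-0.005,0,0,0],[0.04,0,0,-0.01,0,0,0],[0.04,0,0,-0.015,0,0,0],[0.04,0,0,-0.02,0,0,0],[0.04,0,0,-0.02,0,0,0],[0.04,0,0,-0.015,0,0,0.1],[0.04,0,0,-0.01,0,0,0.13],[0.04,0,0,0,0,0,0.15]]]'
python3 -m crank '[[[0.04,0,0,0,0,0,0.15],[0.04,0,0,0,0,0,0.15],[0.04,0,0,0,0,0,0.15],[0.04,0,0,0,0,0,0.15],[0.04,0,0,0,0,0,0.1],[0.04,0,0,0,0,0,0.05],[0.04,0,0,0,0,0,0],[0.04,0,0,0,0,0,0]]]'
python3 go.py 501 -311 270 90
```

```text
time: 8.02
tcp_pos: [674.1, 108.1, 276.5]
ee_rot: [3.139, 0.001, 2.324]
contact_force: [-0.3, 0.5, -2.2]
grip_width: 48.9
grip_force: 31.3
time: 9.02
tcp_pos: [673.7, 107.8, 274.8]
ee_rot: [3.141, -0.0, 1.58]
contact_force: [0.4, 1.0, -1.2]
grip_width: 49.1
grip_force: 31.3
t 9.025 at [673.7 107.8 274.8] yaw 90.5 shift mm [-417.2 -176.6    4.6] rotvec [ 0.    -0.     0.009] q [ 0.01  0.59 -0.42  1.37  0.24  1.23 -0.42] F [ 0.4  1.  -1.2] w 49.08148103971077 31.26086204429157
```

```bash
python3 -m crank '[[[0.04,-0.012,-0.005,0,0,0,0],[0.04,-0.025,-0.0105,0,0,0,0],[0.04,-0.036,-0.0155,0,0,0,0],[0.04,-0.04,-0.017,0,0,0,0],[0.04,-0.04,-0.017,0,0,0,0],[0.04,-0.04,-0.017,0,0,0,0],[0.04,-0.04,-0.017,0,0,0,0],[0.04,-0.04,-0.017,0,0,0,0]]]'
python3 -m crank '[[[0.04,-0.04,-0.017,0,0,0,0],[0.04,-0.04,-0.017,0,0,0,0],[0.04,-0.032,-0.0135,0,0,0,0],[0.04,-0.022,-0.009,0,0,0,0],[0.04,-0.01,-0.004,0,0,0,0],[0.04,0,0,0,0,0,0],[0.04,0,0,0,0,0,0]]]'
python3 go.py 501 -311 120 90
```

```text
time: 10.02
tcp_pos: [558.5, -168.5, 274.5]
ee_rot: [3.142, 0.0, 1.578]
contact_force: [0.2, -0.6, -1.5]
grip_width: 49.4
grip_force: 31.4
time: 10.9
tcp_pos: [501.0, -309.5, 274.4]
ee_rot: [3.141, -0.001, 1.581]
contact_force: [0.2, 0.8, -2.0]
grip_width: 49.3
grip_force: 31.4
t 10.9 at [ 501.  -309.5  274.4] yaw 90.6 shift mm [-1.600e+00 -1.000e-01  1.544e+02] rotvec [ 0.    -0.001  0.01 ] q [ 0.73  0.45 -0.39  1.63  0.18  1.1   0.3 ] F [ 0.2  0.8 -2. ] w 49.26735032562541 31.398824070347473
```

Descend to 110 and look at cup vs saucer, handle direction, and the remaining stack.

```bash
python3 -m crank '[[[0.04,0,0,0.01,0,0,0],[0.04,0,0,0.025,0,0,0],[0.04,0,0,0.03,0,0,0],[0.04,0,0,0.03,0,0,0],[0.04,0,0,0.03,0,0,0],[0.04,0,0,0.025,0,0,0],[0.04,0,0,0.01,0,0,0],[0.04,0,0,0,0,0,0]]]'
python3 go.py 501 -311 51 90
cat > look.py <<'E'
import sys
from h import *
# name out  tu tv  su sv : two 80x80 crops x5
o=sys.argv[1];tu,tv,su,sv=map(int,sys.argv[2:6])
a=crop("top",tu-40,tv-40,80,80,5,"pics/x.png");b=crop("scene",su-40,sv-40,80,80,5,"pics/y.png")
cv2.imwrite(o,np.hstack([cv2.imread("pics/x.png"),cv2.imread("pics/y.png")]))
E
python3 look.py pics/ab2.png 355 205 152 220
```

```text
time: 11.9
tcp_pos: [500.5, -310.2, 113.8]
ee_rot: [-3.141, -0.001, 1.58]
contact_force: [-0.1, -0.2, -1.4]
grip_width: 49.4
grip_force: 31.5
t 11.9 at [ 500.5 -310.2  113.8] yaw 90.5 shift mm [-0.9  0.6 62.8] rotvec [-0.001 -0.001  0.009] q [ 0.69  0.62 -0.34  1.82  0.28  0.75  0.21] F [-0.1 -0.2 -1.4] w 49.4023872811308 31.474558966001496
```

View pics/ab2.png

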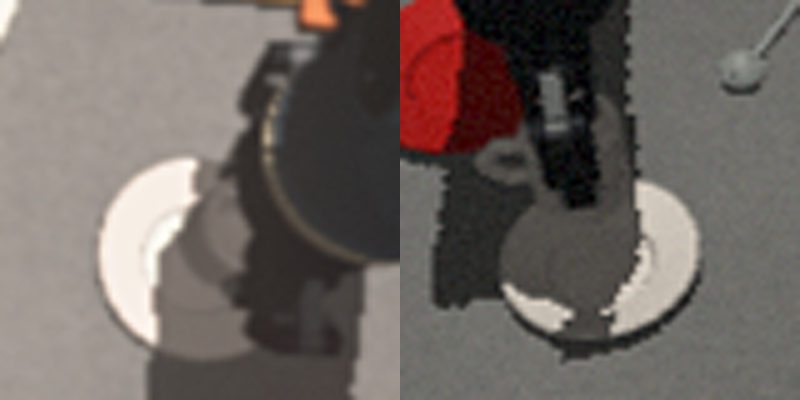

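Scene crop: the held cup is at about (585,160), its handle loop's outer edge at (473,160), and the saucer is below. I'll compare with projections at candidate handle angles.

```bash
python3 - <<'E'
from h import *
f=lambda p:((p-[112,180])*5+[402,2]).round()
for a in(-110,-100,-90,-80,-70):
  c,s=np.cos(np.radians(a)),np.sin(np.radians(a))
  print(a,[f(proj("scene",(500.5+49*c,-310.2+49*s,69+h))).tolist() for h in(18,31,45)])
E
```

```text
-110 [[483.0, 160.0], [478.0, 143.0], [473.0, 125.0]]
-100 [[479.0, 173.0], [474.0, 157.0], [469.0, 139.0]]
-90 [[479.0, 186.0], [474.0, 170.0], [469.0, 152.0]]
-80 [[481.0, 199.0], [476.0, 183.0], [471.0, 166.0]]
-70 [[487.0, 212.0], [482.0, 195.0], [477.0, 178.0]]
```

Handle is at about -96°, so I'll add a +4° trim and descend, the last few mm slowly.

```bash
python3 -m crank '[[[0.04,-0.001,0.0005,0.008,0,0,-0.07],[0.04,0,0,0.015,0,0,0],[0.04,0,0,0.015,0,0,0],[0.04,0,0,0.01,0,0,0],[0.04,0,0,0.006,0,0,0],[0.04,0,0,0.003,0,0,0],[0.04,0,0,0,0,0,0],[0.04,0,0,0,0,0,0]]]'
python3 -m crank '[[[0.04,0,0,0.001,0,0,0],[0.04,0,0,0.001,0,0,0],[0.04,0,0,0.001,0,0,0],[0.04,0,0,0,0,0,0],[0.04,0,0,0,0,0,0]]]'
python3 go.py 501 -311 51 90
```

```text
time: 13.0
tcp_pos: [501.2, -311.9, 57.6]
ee_rot: [3.141, 0.0, 1.649]
contact_force: [-0.4, 0.2, -1.2]
grip_width: 49.3
grip_force: 31.5
time: 13.62
tcp_pos: [501.0, -311.8, 54.3]
ee_rot: [-3.142, -0.0, 1.649]
contact_force: [0.1, 0.2, -1.6]
grip_width: 49.5
grip_force: 31.5
t 13.625 at [ 501.  -311.8   54.3] yaw 94.5 shift mm [0.7 0.  3.3] rotvec [-0.    -0.     0.078] q [ 0.68  0.7  -0.32  1.86  0.35  0.63  0.22] F [ 0.1  0.2 -1.6] w 49.46103158996795 31.481842532521114
```

```bash
for i in 1 2 3; do python3 -m crank '[[[0.04,0,0,0.001,0,0,0],[0.04,0,0,0,0,0,0]]]' | sed -n '2p;4p'; done
```

```text
tcp_pos: [500.9, -311.7, 53.2]
contact_force: [-0.5, 0.7, -1.2]
tcp_pos: [501.0, -311.7, 52.2]
contact_force: [0.5, 0.1, -1.5]
tcp_pos: [501.0, -311.8, 52.1]
contact_force: [-3.1, 0.8, 8.0]
```

```bash
python3 -m crank '[[[0.055,0,0,0,0,0,0],[0.065,0,0,0,0,0,0],[0.075,0,0,0,0,0,0],[0.085,0,0,0,0,0,0],[0.085,0,0,0,0,0,0],[0.085,0,0,-0.01,0,0,0],[0.085,0,0,-0.02,0,0,0],[0.085,0,0,-0.03,0,0,0]]]'
python3 -m crank '[[[0.085,0,0,-0.04,0,0,0],[0.085,0,0,-0.04,0,0,0],[0.085,0,0,-0.04,0,0,0],[0.085,0,0,-0.02,0,0,0],[0.085,0,0,0,0,0,0]]]'
python3 go.py 674 106.5 220 230
python3 look.py pics/ab3.png 355 205 328 230
```

```text
time: 15.38
tcp_pos: [500.7, -311.5, 112.0]
ee_rot: [-3.141, -0.001, 1.649]
contact_force: [0.5, -0.4, -0.4]
grip_width: 85.2
grip_force: 0.0
time: 16.0
tcp_pos: [501.7, -311.9, 253.5]
ee_rot: [3.139, 0.002, 1.649]
contact_force: [0.2, 0.4, -0.2]
grip_width: 84.8
grip_force: 0.0
t 16.0 at [ 501.7 -311.9  253.5] yaw 94.5 shift mm [403.8 204.3  33.3] rotvec [-1.000e-03  5.000e-03 -2.366e+00] q [ 0.75  0.47 -0.41  1.66  0.21  1.05  0.35] F [ 0.2  0.4 -0.2] w 84.82682753311414 0.0
```

View pics/ab3.png

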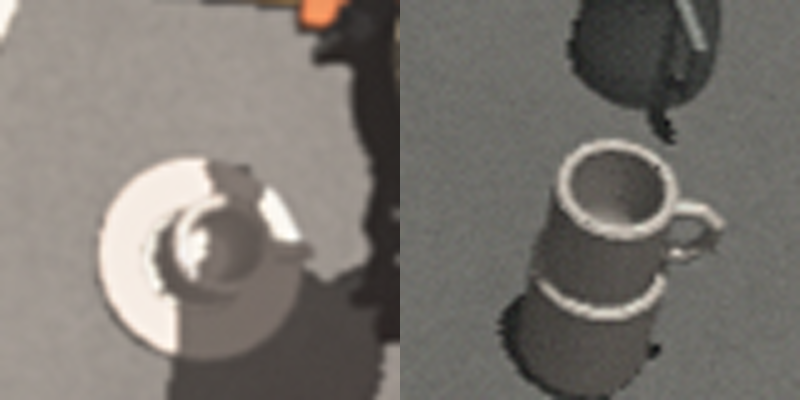

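Top crop: the small cup stands in its saucer, rim centre about (221,243) and handle tip about (308,250). Scene crop: the stack is undisturbed, medium rim centre about (617,190), handle right with its outer edge at (723,225).

```bash
python3 - <<'E'
from h import *
f=lambda p:((p-[315,165])*5+2).round().tolist()
g=lambda p:((p-[288,190])*5+[402,2]).round().tolist()
print("rim exp",f(proj("top",(501,-311,62))),"saucer",f(proj("top",(501,-311,16))))
for a in(-100,-90,-80):
  c,s=np.cos(np.radians(a)),np.sin(np.radians(a));print(a,f(proj("top",(501+49*c,-311+49*s,48))))
print("med rim",g(proj("scene",(674,106.5,139))),ray("scene",288+215/5,190+188/5,139).round(1))
for a in(55,65,75,85):
  c,s=np.cos(np.radians(a)),np.sin(np.radians(a));print(a,[g(proj("scene",(674+53*c,106.5+53*s,73+h))) for h in(18,36.5,55)])
E
```

```text
rim exp [223.0, 244.0] saucer [200.0, 258.0]
-100 [314.0, 269.0]
-90 [315.0, 252.0]
-80 [313.0, 235.0]
med rim [615.0, 187.0] [676.1 106.9 139. ]
55 [[708.0, 281.0], [715.0, 259.0], [721.0, 236.0]]
65 [[711.0, 266.0], [718.0, 244.0], [725.0, 221.0]]
75 [[711.0, 250.0], [718.0, 228.0], [724.0, 205.0]]
85 [[708.0, 235.0], [714.0, 212.0], [721.0, 189.0]]
```

Small cup seated, handle about -90°. Medium handle is at about 73°, so I'll go to the stack for it.

```bash
python3 -m crank '[[[0.085,0.015,0.0075,0,0,0,0],[0.085,0.035,0.0175,0,0,0,0],[0.085,0.04,0.02,0,0,0,0],[0.085,0.04,0.02,0,0,0,0],[0.085,0.04,0.02,0,0,0,0],[0.085,0.04,0.02,0,0,0,0],[0.085,0.04,0.02,0,0,0,0],[0.085,0.04,0.02,0,0,0,0]]]'
python3 -m crank '[[[0.085,0.04,0.02,0,0,0,0],[0.085,0.04,0.02,0,0,0,0],[0.085,0.024,0.013,0.01,0,0,0],[0.085,0.01,0.006,0.01,0,0,0],[0.085,0,0,0.01,0,0,-0.1],[0.085,0,0,0,0,0,-0.17],[0.085,0,0,0,0,0,-0.17],[0.085,0,0,0,0,0,-0.17]]]'
python3 -m crank '[[[0.085,0,0,0,0,0,-0.17],[0.085,0,0,0,0,0,-0.17],[0.085,0,0,0,0,0,-0.17],[0.085,0,0,0,0,0,-0.17],[0.085,0,0,0,0,0,-0.17],[0.085,0,0,0,0,0,-0.17],[0.085,0,0,0,0,0,-0.17],[0.085,0,0,0,0,0,-0.17]]]'
python3 -m crank '[[[0.085,0,0,0,0,0,-0.17],[0.085,0,0,0,0,0,-0.17],[0.085,0,0,0,0,0,-0.17],[0.085,0,0,0,0,0,-0.147],[0.085,0,0,0,0,0,0],[0.085,0,0,0,0,0,0]]]'
python3 go.py 675 106.5 126 245
```

```text
time: 17.1
tcp_pos: [622.9, -8.4, 250.3]
ee_rot: [-3.14, -0.001, 1.65]
contact_force: [1.1, 0.3, -0.2]
grip_width: 85.0
grip_force: 0.0
time: 18.1
tcp_pos: [672.4, 106.2, 220.4]
ee_rot: [-3.14, -0.0, 2.264]
contact_force: [0.5, 0.5, 0.4]
grip_width: 84.8
grip_force: 0.0
time: 19.1
tcp_pos: [672.4, 106.1, 220.4]
ee_rot: [-3.141, -0.001, -2.659]
contact_force: [-0.9, 0.1, -0.6]
grip_width: 84.9
grip_force: 0.0
time: 19.85
tcp_pos: [672.7, 106.6, 220.8]
ee_rot: [3.141, -0.0, -2.011]
contact_force: [-0.5, -0.2, 0.8]
grip_width: 85.4
grip_force: 0.0
t 19.85 at [672.7 106.6 220.8] yaw -115.2 shift mm [-0.9 -2.1 94.8] rotvec [ 0.    -0.    -0.004] q [ 0.32  0.8  -1.08  1.44  0.71  1.32  1.9 ] F [-0.5 -0.2  0.8] w 85.39006212821609 0.0
```

```bash
python3 -m crank '[[[0.085,-0.001,-0.002,0.01,0,0,0],[0.085,0,0,0.02,0,0,0],[0.085,0,0,0.02,0,0,0],[0.085,0,0,0.02,0,0,0],[0.085,0,0,0.015,0,0,0],[0.085,0,0,0.009,0,0,0],[0.085,0,0,0,0,0,0]]]'
python3 -m crank '[[[0.05,0,0,0,0,0,0],[0.05,0,0,0,0,0,0],[0.05,0,0,0,0,0,0],[0.05,0,0,0,0,0,0],[0.05,0,0,0,0,0,0],[0.05,0,0,0,0,0,0],[0.05,0,0,0,0,0,0]]]' 40
python3 go.py 675 106.5 200 245
```

```text
time: 20.72
tcp_pos: [675.0, 107.0, 126.7]
ee_rot: [3.141, -0.0, -2.007]
contact_force: [-1.4, 0.8, -0.7]
grip_width: 85.1
grip_force: 0.0
time: 21.6
tcp_pos: [675.5, 107.4, 128.3]
ee_rot: [-3.141, 0.001, -2.007]
contact_force: [-1.5, 0.3, 6.4]
grip_width: 57.3
grip_force: 43.0
t 21.6 at [675.5 107.4 128.3] yaw -115.0 shift mm [  1.   -0.  -71.7] rotvec [-0.001  0.001 -0.   ] q [ 0.3   0.89 -1.03  1.53  0.8   1.18  1.83] F [-1.5  0.3  6.4] w 57.26694199141664 43.04006621707231
```

```bash
python3 -m crank '[[[0.05,0,0,-0.005,0,0,0],[0.05,0,0,-0.01,0,0,0],[0.05,0,0,-0.015,0,0,0],[0.05,0,0,-0.02,0,0,0],[0.05,0,0,-0.02,0,0,0.05],[0.05,0,0,-0.012,0,0,0.1],[0.05,0,0,-0.008,0,0,0.15],[0.05,0,0,0,0,0,0.16]]]'
python3 -m crank '[[[0.05,0,0,0,0,0,0.17],[0.05,0,0,0,0,0,0.17],[0.05,0,0,0,0,0,0.17],[0.05,0,0,0,0,0,0.17],[0.05,0,0,0,0,0,0.17],[0.05,0,0,0,0,0,0.17],[0.05,0,0,0,0,0,0.17],[0.05,0,0,0,0,0,0.17]]]'
python3 -m crank '[[[0.05,0,0,0,0,0,0.17],[0.05,0,0,0,0,0,0.17],[0.05,0,0,0,0,0,0.17],[0.05,0,0,0,0,0,0.17],[0.05,0,0,0,0,0,0.15],[0.05,0,0,0,0,0,0.1],[0.05,0,0,0,0,0,0.05],[0.05,0,0,0,0,0,0]]]'
python3 go.py 467 -71 215 82
```

```text
time: 22.6
tcp_pos: [675.5, 107.4, 219.5]
ee_rot: [-3.141, 0.002, -2.475]
contact_force: [-0.6, -0.4, -2.0]
grip_width: 57.0
grip_force: 43.1
time: 23.6
tcp_pos: [675.2, 107.5, 218.7]
ee_rot: [3.14, 0.0, 2.449]
contact_force: [0.0, -0.1, -1.9]
grip_width: 57.1
grip_force: 43.1
time: 24.6
tcp_pos: [675.2, 107.7, 218.5]
ee_rot: [3.141, -0.001, 1.475]
contact_force: [0.3, -0.3, -1.6]
grip_width: 57.3
grip_force: 43.1
t 24.6 at [675.2 107.7 218.5] yaw 84.5 shift mm [-197.7 -190.3    3.1] rotvec [ 0.001 -0.001  0.044] q [-0.01  0.63 -0.38  1.45  0.25  1.11 -0.53] F [ 0.3 -0.3 -1.6] w 57.3176776693066 43.05719115072861
```

```bash
python3 -m crank '[[[0.05,0,0,0,0,0,0.044],[0.05,-0.0025,-0.0035,0,0,0,0],[0.05,-0.019,-0.0205,0,0,0,0],[0.05,-0.028,-0.03,0,0,0,0],[0.05,-0.028,-0.03,0,0,0,0],[0.05,-0.028,-0.03,0,0,0,0],[0.05,-0.028,-0.03,0,0,0,0],[0.05,-0.028,-0.03,0,0,0,0]]]'
python3 -m crank '[[[0.05,-0.018,-0.016,0.01,0,0,0],[0.05,-0.008,-0.008,0.02,0,0,0],[0.05,0,0,0.025,0,0,0],[0.05,0,0,0.025,0,0,0],[0.05,0,0,0.015,0,0,0],[0.05,0,0,0.005,0,0,0],[0.05,0,0,0,0,0,0]]]'
python3 go.py 467 -71 59 82
python3 look.py pics/ab4.png 261 215 239 190
```

```text
time: 25.6
tcp_pos: [479.2, -29.6, 217.7]
ee_rot: [3.141, 0.0, 1.433]
contact_force: [-0.9, -0.1, -2.2]
grip_width: 57.1
grip_force: 43.3
time: 26.48
tcp_pos: [453.2, -51.2, 117.6]
ee_rot: [3.141, -0.0, 1.432]
contact_force: [0.5, 0.1, -1.7]
grip_width: 56.8
grip_force: 43.3
t 26.475 at [453.2 -51.2 117.6] yaw 82.1 shift mm [-17.7  16.4  58.6] rotvec [ 0.    -0.     0.001] q [ 0.26  0.46 -0.34  2.15  0.29  0.57 -0.44] F [ 0.5  0.1 -1.7] w 56.77800797618637 43.284426763420925
```

View pics/ab4.png

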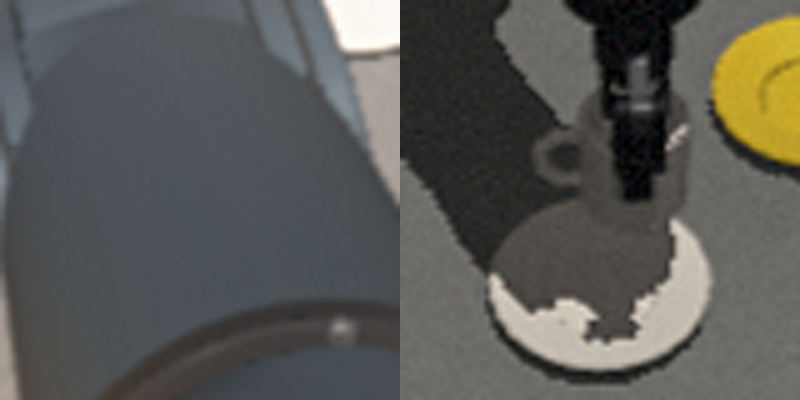

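Scene crop: the medium cup is held with its handle pointing left, outer edge (535,155); the tool still needs about 24 mm of correction.

```bash
python3 - <<'E'
from h import *
f=lambda p:((p-[199,150])*5+[402,2]).round().tolist()
for a in(-110,-100,-90,-80):
  c,s=np.cos(np.radians(a)),np.sin(np.radians(a))
  print(a,[f(proj("scene",(453.2+49*c,-51.2+49*s,117.6-55+h))) for h in(18,36.5,55)],f(proj("scene",(453.2+38*c,-51.2+38*s,117.6-55+36.5))))
E
python3 -m crank '[[[0.05,-0.008,0.008,0,0,0,0],[0.05,-0.0095,0.0085,0,0,0,0],[0.05,0,0,0,0,0,0]]]'
python3 go.py 467 -71 59 82
```

```text
-110 [[538.0, 168.0], [537.0, 145.0], [536.0, 121.0]] [557.0, 147.0]
-100 [[537.0, 180.0], [536.0, 157.0], [535.0, 133.0]] [557.0, 156.0]
-90 [[538.0, 192.0], [537.0, 169.0], [536.0, 145.0]] [558.0, 165.0]
-80 [[543.0, 204.0], [542.0, 180.0], [541.0, 157.0]] [562.0, 174.0]
time: 26.95
tcp_pos: [467.8, -72.3, 117.4]
ee_rot: [3.141, 0.0, 1.43]
contact_force: [-0.8, -0.3, -2.7]
grip_width: 57.2
grip_force: 43.3
t 26.95 at [467.8 -72.3 117.4] yaw 81.9 shift mm [ 1.2 -1.  58.4] rotvec [ 0.001  0.    -0.002] q [ 0.3   0.48 -0.34  2.11  0.29  0.59 -0.39] F [-0.8 -0.3 -2.7] w 57.2429639054313 43.286540291737765
```

Handle about -99°; trim +8° and lower.

```bash
python3 -m crank '[[[0.05,0.001,-0.001,0.008,0,0,-0.06],[0.05,0,0,0.012,0,0,-0.07],[0.05,0,0,0.012,0,0,0],[0.05,0,0,0.01,0,0,0],[0.05,0,0,0.006,0,0,0],[0.05,0,0,0.003,0,0,0],[0.05,0,0,0,0,0,0],[0.05,0,0,0,0,0,0]]]'
for i in 1 2 3 4; do python3 -m crank '[[[0.05,0,0,0.001,0,0,0],[0.05,0,0,0,0,0,0]]]' | sed -n '2p;4p'; done
```

```text
time: 27.95
tcp_pos: [466.3, -69.8, 66.6]
ee_rot: [3.141, 0.0, 1.562]
contact_force: [0.0, -0.2, -1.3]
grip_width: 57.2
grip_force: 43.3
tcp_pos: [466.2, -69.8, 65.4]
contact_force: [0.1, 0.3, -1.9]
tcp_pos: [466.1, -69.8, 64.2]
contact_force: [-0.3, 0.7, -1.8]
tcp_pos: [466.1, -69.8, 63.2]
contact_force: [0.2, -0.5, -2.6]
tcp_pos: [466.1, -69.8, 62.2]
contact_force: [0.0, -0.9, -2.4]
```

```bash
for i in 1 2 3; do python3 -m crank '[[[0.05,0,0,0.001,0,0,0],[0.05,0,0,0,0,0,0]]]' | sed -n '2p;4p'; done
```

```text
tcp_pos: [466.2, -69.8, 61.3]
contact_force: [0.6, 0.2, -1.3]
tcp_pos: [466.3, -69.7, 61.1]
contact_force: [-2.1, 0.9, 14.1]
tcp_pos: [466.4, -69.7, 60.9]
contact_force: [-5.9, 0.4, 30.5]
```

```bash
python3 -m crank '[[[0.05,0,0,-0.001,0,0,0],[0.063,0,0,0,0,0,0],[0.07,0,0,0,0,0,0],[0.078,0,0,0,0,0,0],[0.085,0,0,0,0,0,0],[0.085,0,0,0,0,0,0],[0.085,0,0,-0.01,0,0,0],[0.085,0,0,-0.02,0,0,0]]]'
python3 -m crank '[[[0.085,0,0,-0.03,0,0,0],[0.085,0,0,-0.03,0,0,0],[0.085,0,0,-0.03,0,0,0],[0.085,0,0,-0.02,0,0,0],[0.085,0.02,0.02,0,0,0,0],[0.085,0.04,0.04,0,0,0,0],[0.085,0.04,0.04,0,0,0,0],[0.085,0.02,0.02,0,0,0,0]]]'
python3 -m crank '[[[0.085,0,0.02,0,0,0,0],[0.085,0,0.02,0,0,0,0],[0.085,0,0,0,0,0,0]]]'
python3 go.py 674 106.5 150 -28
python3 look.py pics/ab5.png 261 215 328 230; cp pics/y.png pics/y5.png
```

```text
time: 30.7
tcp_pos: [465.8, -69.7, 90.7]
ee_rot: [-3.14, -0.0, 1.562]
contact_force: [0.6, 0.0, 0.1]
grip_width: 84.9
grip_force: 0.0
time: 31.7
tcp_pos: [588.7, 52.1, 201.0]
ee_rot: [3.141, -0.002, 1.564]
contact_force: [-0.4, -0.3, -0.3]
grip_width: 85.1
grip_force: 0.0
time: 32.08
tcp_pos: [627.8, 48.8, 200.5]
ee_rot: [3.141, -0.001, 1.562]
contact_force: [-0.9, -0.6, -0.3]
grip_width: 84.7
grip_force: 0.0
t 32.075 at [627.8  48.8 200.5] yaw 89.5 shift mm [58.1 45.6 50.6] rotvec [-0.00e+00 -1.00e-03  2.05e+00] q [ 0.11  0.58 -0.43  1.62  0.27  1.   -0.41] F [-0.9 -0.6 -0.3] w 84.69360424560375 0.0
```

View pics/ab5.png

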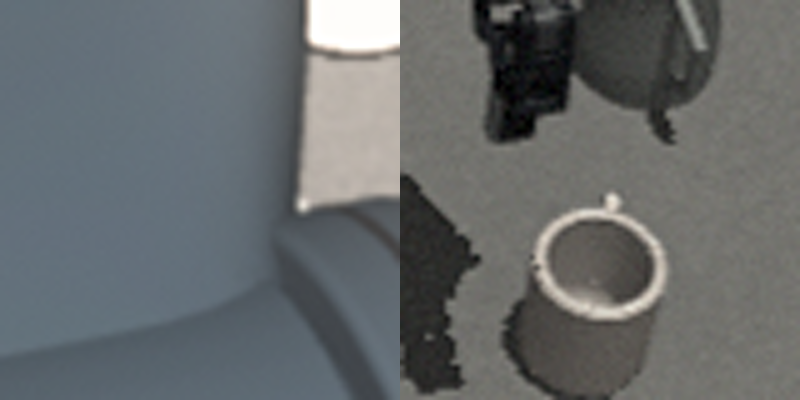

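Scene crop: the large cup's rim centre is about (600,264), with its handle tip peeking out behind at (613,198).

```bash
python3 - <<'E'
from h import *
g=lambda p:((p-[288,190])*5+[402,2]).round().tolist()
print(ray("scene",288+198/5,190+262/5,78).round(1))
for a in(130,140,150,160,170):
  c,s=np.cos(np.radians(a)),np.sin(np.radians(a));print(a,[g(proj("scene",(676+r*c,106.5+r*s,h))) for r,h in((57,63),(53,67),(48,69))])
E
```

```text
[675.5 107.1  78. ]
130 [[654.0, 208.0], [651.0, 208.0], [647.0, 212.0]]
140 [[636.0, 199.0], [635.0, 200.0], [632.0, 205.0]]
150 [[617.0, 193.0], [617.0, 195.0], [616.0, 200.0]]
160 [[598.0, 190.0], [599.0, 191.0], [599.0, 197.0]]
170 [[578.0, 189.0], [580.0, 191.0], [582.0, 196.0]]
```

```bash
python3 -m crank '[[[0.085,0.01,0.008,0,0,0,0],[0.085,0.02,0.016,0,0,0,0],[0.085,0.02,0.016,0,0,0,0.05],[0.085,0.008,0.007,0,0,0,0.1],[0.085,0,0,0,0,0,0.17],[0.085,0,0,0,0,0,0.17],[0.085,0,0,0,0,0,0.17],[0.085,0,0,0,0,0,0.17]]]'
python3 -m crank '[[[0.085,0,0,0,0,0,0.17],[0.085,0,0,0,0,0,0.17],[0.085,0,0,0,0,0,0.17],[0.085,0,0,0,0,0,0.17],[0.085,0,0,0,0,0,0.17],[0.085,0,0,0,0,0,0.17],[0.085,0,0,0,0,0,0.06],[0.085,0,0,0,0,0,0]]]'
python3 go.py 675.5 107 61 -20
```

```text
time: 33.17
tcp_pos: [675.0, 107.1, 200.6]
ee_rot: [-3.141, -0.0, 0.727]
contact_force: [-0.1, -0.5, -0.4]
grip_width: 85.3
grip_force: 0.0
time: 34.17
tcp_pos: [675.0, 107.1, 200.5]
ee_rot: [-3.141, 0.0, -0.347]
contact_force: [-0.6, 0.4, 0.4]
grip_width: 84.7
grip_force: 0.0
t 34.175 at [675.  107.1 200.5] yaw -19.9 shift mm [  0.6  -0.  139.5] rotvec [-0.     0.     0.003] q [-0.28  0.63  0.1   1.48 -0.07  1.03 -2.09] F [-0.6  0.4  0.4] w 84.73554008236009 0.0
```

```bash
python3 -m crank '[[[0.085,0,0,0.01,0,0,0],[0.085,0,0,0.025,0,0,0],[0.085,0,0,0.025,0,0,0],[0.085,0,0,0.025,0,0,0],[0.085,0,0,0.022,0,0,0],[0.085,0,0,0.017,0,0,0],[0.085,0,0,0.01,0,0,0],[0.085,0,0,0.005,0,0,0]]]'
python3 -m crank '[[[0.085,0,0,0,0,0,0],[0.06,0,0,0,0,0,0],[0.06,0,0,0,0,0,0],[0.06,0,0,0,0,0,0],[0.06,0,0,0,0,0,0],[0.06,0,0,0,0,0,0],[0.06,0,0,0,0,0,0]]]' 50
python3 go.py 675.5 107 61 -20
```

```text
time: 35.17
tcp_pos: [675.1, 106.0, 60.9]
ee_rot: [3.142, 0.0, -0.348]
contact_force: [0.6, -0.3, -0.2]
grip_width: 84.8
grip_force: 0.0
time: 36.05
tcp_pos: [675.7, 106.0, 62.4]
ee_rot: [-3.141, -0.001, -0.348]
contact_force: [-1.2, -0.2, 7.5]
grip_width: 65.3
grip_force: 56.6
t 36.05 at [675.7 106.   62.4] yaw -20.0 shift mm [-0.5 -0.9  1.4] rotvec [-0.001 -0.001  0.001] q [-0.27  0.78  0.08  1.61 -0.08  0.76 -2.08] F [-1.2 -0.2  7.5] w 65.30645657013858 56.62926759570837
```

```bash
python3 -m crank '[[[0.06,0,0,-0.005,0,0,0],[0.06,0,0,-0.01,0,0,0],[0.06,0,0,-0.02,0,0,0],[0.06,0,0,-0.025,0,0,0],[0.06,0,0,-0.02,0,0,-0.04],[0.06,0,0,-0.012,0,0,-0.1],[0.06,0,0,-0.008,0,0,-0.15],[0.06,0,0,0,0,0,-0.17]]]'
python3 -m crank '[[[0.06,0,0,0,0,0,-0.17],[0.06,0,0,0,0,0,-0.17],[0.06,0,0,0,0,0,-0.17],[0.06,0,0,0,0,0,-0.17],[0.06,0,0,0,0,0,-0.17],[0.06,0,0,0,0,0,-0.17],[0.06,0,0,0,0,0,-0.17],[0.06,0,0,0,0,0,-0.17]]]'
python3 -m crank '[[[0.06,0,0,0,0,0,-0.12],[0.06,0,0,0,0,0,-0.08],[0.06,0,0,0,0,0,-0.04],[0.06,0,0,0,0,0,0]]]'
python3 go.py 647 -148 160 98
```

```text
time: 37.05
tcp_pos: [675.7, 106.0, 163.7]
ee_rot: [3.141, -0.003, 0.117]
contact_force: [0.2, -0.1, -4.8]
grip_width: 64.9
grip_force: 56.4
time: 38.05
tcp_pos: [675.4, 105.4, 162.7]
ee_rot: [3.14, 0.001, 1.477]
contact_force: [0.1, 0.6, -2.9]
grip_width: 65.1
grip_force: 56.3
time: 38.55
tcp_pos: [675.3, 105.7, 161.9]
ee_rot: [3.141, 0.0, 1.711]
contact_force: [0.5, 0.4, -3.8]
grip_width: 65.2
grip_force: 56.3
t 38.55 at [675.3 105.7 161.9] yaw 98.0 shift mm [-247.2  -63.4    2. ] rotvec [0.001 0.    0.   ] q [ 0.05  0.7  -0.48  1.51  0.36  1.02 -0.39] F [ 0.5  0.4 -3.8] w 65.1801370039433 56.33868536911905
```

```bash
python3 -m crank '[[[0.06,-0.01,-0.0025,0,0,0,0],[0.06,-0.025,-0.0065,0,0,0,0],[0.06,-0.034,-0.009,0,0,0,0],[0.06,-0.036,-0.009,0,0,0,0],[0.06,-0.036,-0.009,0,0,0,0],[0.06,-0.036,-0.009,0,0,0,0],[0.06,-0.034,-0.009,0,0,0,0],[0.06,-0.026,-0.007,0,0,0,0]]]'
python3 -m crank '[[[0.06,-0.01,-0.0025,0.008,0,0,0],[0.06,0,0,0.015,0,0,0],[0.06,0,0,0.015,0,0,0],[0.06,0,0,0.006,0,0,0],[0.06,0,0,0,0,0,0],[0.06,0,0,0,0,0,0]]]'
python3 go.py 647 -148 67 98
python3 - <<'E'
from h import *
a=crop("scene",170,165,110,120,5,"pics/s6.png")
b=crop("top",225,120,110,120,5,"pics/t6.png")
E
```

```text
time: 39.55
tcp_pos: [647.3, -140.3, 161.3]
ee_rot: [-3.141, 0.001, 1.709]
contact_force: [-0.5, 0.3, -3.8]
grip_width: 65.4
grip_force: 56.3
time: 40.3
tcp_pos: [647.4, -147.1, 117.7]
ee_rot: [3.141, 0.0, 1.712]
contact_force: [0.6, 0.1, -2.8]
grip_width: 65.0
grip_force: 56.4
t 40.3 at [ 647.4 -147.1  117.7] yaw 98.1 shift mm [-0.9 -0.5 50.7] rotvec [0.001 0.    0.002] q [ 0.43  0.72 -0.47  1.61  0.39  0.9  -0.05] F [ 0.6  0.1 -2.8] w 65.03742155955351 56.37127538211644
```

View pics/s6.png

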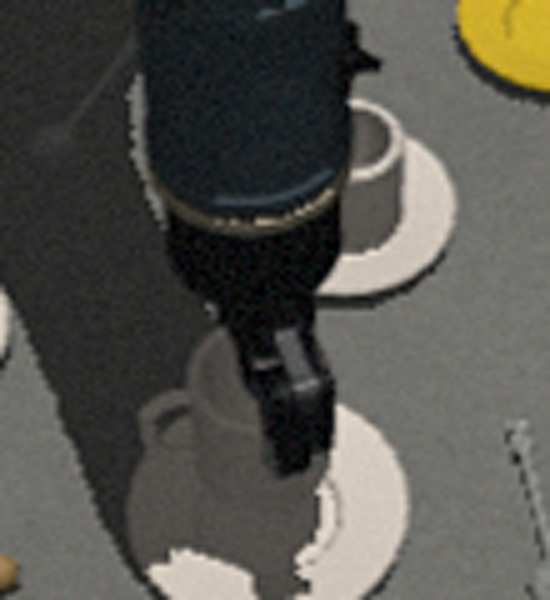

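View pics/t6.png

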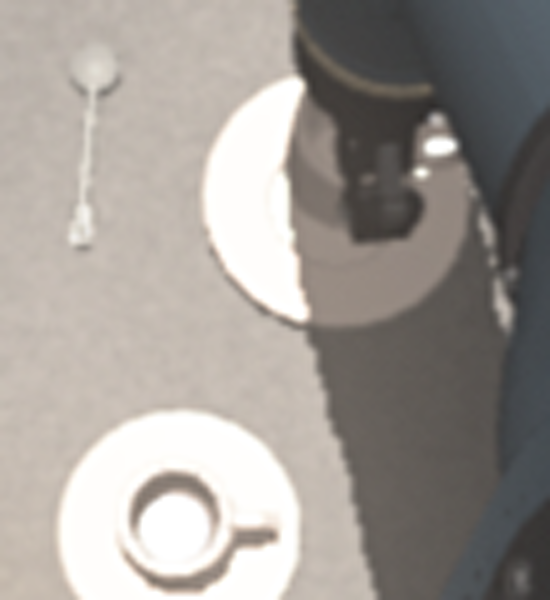

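Top crop: the medium cup stands centred in its saucer, rim centre (175,527), handle tip (276,527). Scene crop: the large cup is held over its saucer, handle loop to the left with its top at (165,392) and outer edge (140,430).

```bash
python3 - <<'E'
from h import *
f=lambda p:((p-[170,165])*5+2).round().tolist()
g=lambda p:((p-[225,120])*5+2).round().tolist()
print("med rim",g(proj("top",(466.5,-70.5,72))))
for a in(-100,-90,-80):
  c,s=np.cos(np.radians(a)),np.sin(np.radians(a));print(a,g(proj("top",(466.5+53*c,-70.5+53*s,58))))
for a in(-110,-100,-90,-80):
  c,s=np.cos(np.radians(a)),np.sin(np.radians(a))
  print(a,[f(proj("scene",(647.4+r*c,-147.1+r*s,117.7-62+h))) for r,h in((57,18),(57,42),(57,63),(48,71),(43,42))])
E
```

```text
med rim [178.0, 518.0]
-100 [284.0, 544.0]
-90 [286.0, 525.0]
-80 [285.0, 507.0]
-110 [[147.0, 428.0], [143.0, 400.0], [140.0, 374.0], [158.0, 366.0], [172.0, 403.0]]
-100 [[144.0, 446.0], [141.0, 417.0], [138.0, 391.0], [156.0, 381.0], [171.0, 416.0]]
-90 [[146.0, 463.0], [142.0, 435.0], [139.0, 409.0], [157.0, 396.0], [172.0, 429.0]]
-80 [[151.0, 480.0], [147.0, 452.0], [144.0, 426.0], [162.0, 410.0], [176.0, 442.0]]
```

Medium handle about -90°, large about -92°. Lowering.

```bash
python3 -m crank '[[[0.06,-0.0005,-0.0005,0.006,0,0,-0.03],[0.06,0,0,0.012,0,0,0],[0.06,0,0,0.012,0,0,0],[0.06,0,0,0.008,0,0,0],[0.06,0,0,0.004,0,0,0],[0.06,0,0,0.002,0,0,0],[0.06,0,0,0,0,0,0],[0.06,0,0,0,0,0,0]]]'
for i in 1 2 3 4; do python3 -m crank '[[[0.06,0,0,0.001,0,0,0],[0.06,0,0,0,0,0,0]]]' | sed -n '2p;4p'; done
```

```text
time: 41.4
tcp_pos: [646.8, -148.0, 73.7]
ee_rot: [3.141, 0.0, 1.742]
contact_force: [0.4, 0.4, -3.7]
grip_width: 65.1
grip_force: 56.4
tcp_pos: [646.5, -148.1, 72.3]
contact_force: [0.6, 0.5, -3.1]
tcp_pos: [646.5, -148.0, 71.2]
contact_force: [-0.5, 0.3, -2.8]
tcp_pos: [646.5, -148.0, 70.2]
contact_force: [-0.3, 0.7, -2.5]
tcp_pos: [646.5, -148.0, 69.2]
contact_force: [0.3, 0.0, -4.0]
```

```bash
for i in 1 2; do python3 -m crank '[[[0.06,0,0,0.0008,0,0,0],[0.06,0,0,0,0,0,0]]]' | sed -n '2p;4p'; done
```

```text
tcp_pos: [646.6, -148.1, 68.5]
contact_force: [-0.5, -0.8, -3.8]
tcp_pos: [646.6, -148.1, 68.4]
contact_force: [-3.0, 1.2, 5.4]
```

Contact. Release, rise, retreat clear for a final look.

```bash
python3 -m crank '[[[0.07,0,0,0,0,0,0],[0.076,0,0,0,0,0,0],[0.085,0,0,0,0,0,0],[0.085,0,0,0,0,0,0],[0.085,0,0,0,0,0,0],[0.085,0,0,-0.01,0,0,0],[0.085,0,0,-0.02,0,0,0],[0.085,0,0,-0.03,0,0,0]]]'
python3 -m crank '[[[0.085,0,0,-0.04,0,0,0],[0.085,0,0,-0.04,0,0,0],[0.085,0,0,-0.04,0,0,0],[0.085,0.02,0,-0.02,0,0,0],[0.085,0.04,0,0,0,0,0],[0.085,0.04,0,0,0,0,0],[0.085,0.04,0,0,0,0,0],[0.085,0.04,0,0,0,0,0]]]'
python3 -m crank '[[[0.085,0.04,0,0,0,0,0],[0.085,0.04,0,0,0,0,0],[0.085,0.04,0,0,0,0,0],[0.085,0.04,0,0,0,0,0],[0.085,0.02,0,0,0,0,0],[0.085,0,0,0,0,0,0]]]'
python3 - <<'E'
from h import *
crop("scene",120,160,240,130,3.2,"pics/s7.png")
crop("top",225,120,160,140,4,"pics/t7.png")
E
```

```text
time: 43.9
tcp_pos: [646.4, -147.9, 129.1]
ee_rot: [-3.141, -0.0, 1.742]
contact_force: [-0.1, -0.2, 0.0]
grip_width: 85.2
grip_force: 0.0
time: 44.9
tcp_pos: [614.7, 32.1, 268.0]
ee_rot: [-3.141, -0.001, 1.743]
contact_force: [1.1, -0.1, 0.3]
grip_width: 84.8
grip_force: 0.0
time: 45.65
tcp_pos: [584.4, 208.3, 267.8]
ee_rot: [-3.141, -0.0, 1.745]
contact_force: [0.0, -1.3, -0.6]
grip_width: 84.9
grip_force: 0.0
```

View pics/s7.png

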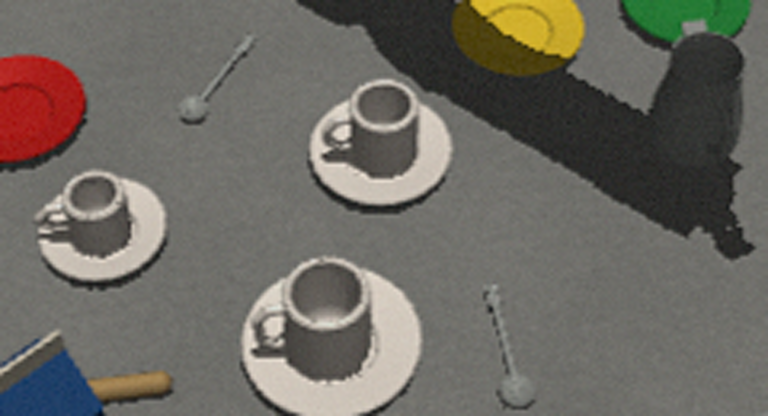

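View pics/t7.png

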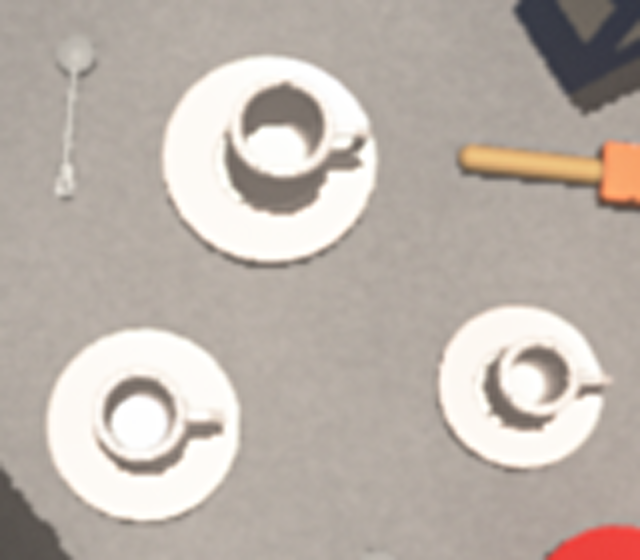

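All three cups stand upright in their own saucers. In the top crop the handles point right, with tips at (365,138), (220,425) and (608,380). The jug is where it was, so I'm handing in.

```bash
python3 -c "
from rig import order
print(order.finish_job())"
```

```text
the job is handed in; nothing more can be done
None
```

I took the stack apart from the top down and handed the job in: each cup stands upright in its own saucer with its handle to the right, the milk jug was left alone, and it took about 46 s of the 112 s allowed.

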